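# Free a repaired board from a clamp of unknown thread hand

### The job

Take the circuit board with the big transformer out of the repair fixture and lay it flat, right way up, in the empty grey tray without dropping it. A screw clamp with a black bar knob holds it and nobody knows which hand its thread is: try the knob gently both ways, never force it tighter (ten degrees of feeling is plenty), unscrew it about a quarter turn so that the nose lifts clear, then slide the board out from under the nose before lifting it. Leave the other clamp, the finned board and everything else on the bench as they are.

Things in the scene. Friction and masses are not known exactly. Their poses are not given: they have to be found in the camera images.
- fixture: flat aluminium base plate 220 x 290 x 12 mm, fixed; origin under its centre, z up, y along the row of two seats (y = +75 and -75 mm); the clamps stand on its +x side. Clamps and boards share its yaw at the start. One clamp has a right-hand thread (loosens counter-clockwise seen from above), the other left-hand; which is at which seat changes and cannot be seen
- clamp_a: one of two look-alike screw clamps on the fixture: dark steel post 36 x 36 mm, 36 mm high, on a 50 x 50 x 6 mm foot. Origin under the post's centre, on the plate's top (12 mm above the bench). A steel nose 22 mm wide, 11 mm thick reaches 54 mm from the axis towards the clamp's -x, over the board
- clamp_b: the other clamp, same shape, opposite thread hand. In both, a 6 mm pin under the nose, 45 mm from the axis, stands 2.5 mm deep in the board's hole. Unscrewing lifts knob, nose and pin together 2.5 mm per radian of the screw, at most 5 mm (2 rad), so the pin is clear after about 1.1 rad; the nose starts 1.2 mm above the board's base plate
- grip_a (a point): on the axis of clamp_a's knob, 82 mm above the bench as clamped, 8 mm under the top of its upright black bar: 44 mm long (x axis), 12 mm thick (y axis), 30 mm high; x along the clamp's x as clamped. The bar's underside is 12 mm above the post's top, on a 12 mm stem. Grasp across the 12 mm
- grip_b (a point): the same on clamp_b's knob. Both bars sit springily on their screws and wind up 0.5 rad per N m. A screw turns against 0.12 N m of friction (about 0.06 rad of wind-up) when loosened; it is snug at the start and turns no further the tightening way, there the bar only winds up, harder and harder, and springs back. Winding it up 0.25 rad (0.5 N m) tighter damages the thread
- board_p: the board to take out: aluminium base plate 104 x 72 x 5 mm under a 2 mm green board, loose, 0.2 to 0.45 kg; origin centre of the underside, x along the 104 mm. 10 mm hole at x = +38 mm, under the nose. Transformer 34 x 30 mm (flanges 36 x 31), 40 mm high, at x = -15, y = 0; 12 mm high capacitors at x = +16, y = +-20 mm. Slide it along its -x, 35 mm or more, to clear the nose
- core_top (a point): centre of the transformer's top, 47 mm above the underside of board_p; grasp it across its 31 mm (board's y) from above
- board_q: the other board, same base plate and hole, with dark finned heat sink and no transformer; to be left clamped in place. The two boards' seats change
- tray: open grey tray, fixed, outside 172 x 152 mm (x, y), 18 mm high, walls 4 mm and floor 4 mm thick; origin centre of its underside. The board fits flat at any yaw when centred
- solder_reel: upright reel, 60 mm across, 56 mm high, bystander; origin centre of the underside
- coil: small loose transformer 30 x 34 x 33 mm standing on the fixture plate between the clamps, bystander; origin centre of the underside
- flux: amber jar 40 mm across, 60 mm high, bystander
- driver: screwdriver, 170 mm, lying, bystander
Things that resemble listed ones, but are neither listed nor needed, are in the scene too. Leave any purple look-alike of the board_p alone.

How it is judged:
By the outcome, as a careful person would: the job done as asked, in the order asked, and still so for the second after the job is handed in, with the robot touching nothing.
It also fails if it takes over 72 s, if anything falls off the work surface, if the arm or the gripper's body presses on something with over 40 N, if the wrist force passes 120 N, or if a joint passes its speed limit or range.

### The arm

A 6-joint arm with a two-finger parallel gripper is mounted at the origin on the work surface. World frame = base frame: x ahead of the robot, y to its left, z up, the work surface at z = 0. Lengths are in m, angles in rad, forces in N, time in s.
With the tool pointing down it reaches from about 0.325 to 0.9 m from the base axis. Payload 6.1 kg.
Tool frame: the origin (TCP) lies midway between the tips of the shut fingers; the grasp point (between the pads) lies env.grip_point_offset behind it (env.grip_point_offset is the distance from the TCP to the grasp point, in m); z points along the fingers, y is the direction in which the jaws open and shut (so a half turn about z gives the same grasp; the last joint's range is limited). The gripper opens to 87 mm and grips with 3 to 60 N. Pads are 19 mm wide; open, the fingers measure 117 mm over their backs; the gripper's body (75 mm by 190 mm) begins 51 mm behind the grasp point.
Start: joints at [-1.379, 0.22, 1.526, -0, 1.395, -0.126], TCP at [0.195, -0.594, 0.223] pointing down, gripper open.
Joint ranges: [-2.98, 2.98], [-0.91, 2.08], [0.09, 2.57], [-1.24, 4.39], [0.2, 2.65], [-2.68, 2.68]. Speed limits (rad/s): [2.57, 2.57, 3.01, 3.14, 3.14, 3.14].

### API

Orientations are given as a unit quaternion [x, y, z, w].
In Python, from workcell import env gives the robot as it stands. The module is installed in compiled form; this text tells all that it offers.
- The arm moves only by the tool servo_tool, never from a script. Its argument "steps" is a list of rows, each an object with "offset": the shift along the tool's x, y, z in cm, a list of three; "delta_rot": the turn, a rotation vector about the tool's x, y, z in rad, a list of three. A call has 1 to 20 rows; each row is the pose to reach, as a shift and turn from the pose measured when the call began, along the tool's axes at that moment; what a row does not reach only later rows make up. A row lasts 1/12 s, in which the tool goes at most 41.7 mm and 7.16 degrees, less where a joint would pass 70% of its speed; a pose out of reach is approached as far as the arm can. A call with a gripper value outside its range is refused whole. "gripper" is the finger opening in cm, from 0 to 8.7, set as the call begins (left out, the last holds). The fingers move at their own pace and stop on an object; "grip_force" is the grip in N (left out, the last holds). Time passes only in rows, so rows that repeat a pose let the fingers close. It gives the time, the measured TCP pose, the force and the opening at its end, in the units of the state.
- env.get_state(): the state, without advancing time (a new reading comes with each control period).
- env.read_camera(name): name is "scene" or "side" or "wrist"; returns the picture (420x560x3 uint8, red, green, blue); there is no depth.
- env.camera_model(name): a dict with "fx", "fy", "cx", "cy" (pixels), "world_to_cam" (4x4, takes a point from world to camera coordinates). Camera axes: x right, y up, looking along -z (the intrinsics and any distortion apply to the point x, -y, -z); pixel columns grow to the right and rows downward; lengths in m; the calibration is good to about 2 mm. A picture is of the moment at which its call begins: read the wrist's pose just before it. camera_model takes no time and is no camera call; for the wrist camera it gives the pose at the moment of the call.
- env.finish_job(): hands the job in, once; it reports no verdict.
The state is a dict: "time_s": time; "joint_pos": joint angles; "dq": joint speeds; "effort": joint torques, N m; "position": TCP position; "orientation": TCP orientation; "force": force on the tool from outside, world axes, zero at the start; "wrist_torque": the same for the moment, N m; "width": finger opening in m.
Only numpy, scipy, OpenCV 4.12 (cv2) and the standard library are available. Lean on these libraries where they do the work, as an engineer would, in place of code of your own. Each camera call takes 0.05 s, during which the arm holds its last target. There are 200 camera calls.

## Working session

There is one attempt and no reset: what is moved stays moved. The work goes in short steps, Python scripts to look and compute and a tool call to move; the robot and the scene stay as the last step left them, time stands still between calls to the robot, and variables do not carry over. Pictures are saved under pics/ and viewed, about 8 in all and at most 12, crops included, and the job is handed in when it is done.

Besides the shell and the picture viewer there is one more tool, called after "Request:" as name([rows], argument=value, ...), one row to a line, values as JSON. servo_tool: Moves the arm, as the interface text tells. Its arguments: {"type":"object","properties":{"steps":{"type":"array","items":{"type":"object","properties":{"offset":{"type":"array","items":{"type":"number"}},"delta_rot":{"type":"array","items":{"type":"number"}}}}},"gripper":{"type":"number"},"grip_force":{"type":"number"}},"required":["steps"]}

```bash
mkdir -p pics
cat > h.py <<'E'
import numpy as np, cv2
from workcell import env
def snap(name,fn):
    m=env.camera_model(name); im=env.read_camera(name)
    cv2.imwrite('pics/'+fn,cv2.cvtColor(im,cv2.COLOR_RGB2BGR)); np.savez('pics/'+fn+'.npz',im=im,**{k:np.array(v) for k,v in m.items() if k in('fx','fy','cx','cy','world_to_cam')})
    print(name,[k for k in m if k not in('fx','fy','cx','cy','world_to_cam')]); return im,m
def load(fn): return np.load('pics/'+fn+'.npz')
def ray(m,u,v):
    W=np.array(m['world_to_cam']);R=W[:3,:3];t=W[:3,3]
    d=np.array([(u-m['cx'])/m['fx'],-(v-m['cy'])/m['fy'],-1.]); return -R.T@t, R.T@d
def onz(m,u,v,z):
    o,d=ray(m,u,v); return o+d*(z-o[2])/d[2]
def proj(m,p):
    W=np.array(m['world_to_cam']);c=W[:3,:3]@np.array(p)+W[:3,3]
    return np.array([m['cx']+m['fx']*c[0]/-c[2], m['cy']-m['fy']*c[1]/-c[2]])
def tri(rays):
    A=0;b=0
    for o,d in rays:
        d=d/np.linalg.norm(d);P=np.eye(3)-np.outer(d,d);A=A+P;b=b+P@o
    return np.linalg.solve(A,b)
E
python3 - <<'E'
from h import *
print(env.get_state(), env.grip_point_offset)
a,m=snap('scene','s0.png');b,m2=snap('side','d0.png');snap('wrist','w0.png')
print(m,m2)
E
```

```text
{'time_s': 0.0, 'joint_pos': array([-1.37909645e+00,  2.21217560e-01,  1.52761407e+00, -2.55475139e-05,
        1.39467670e+00, -1.26118694e-01]), 'dq': array([-1.20069336e-04,  2.52703127e-03, -4.46126350e-05,  1.50206549e-03,
        1.26732978e-04,  6.59974227e-04]), 'effort': array([-1.16479587e-03, -4.94621480e+01, -3.87375104e+01,  6.98970468e-02,
        5.74728905e-02, -1.70605290e-04]), 'position': array([ 0.1951683 , -0.59309834,  0.22144098]), 'orientation': array([ 9.87399658e-01,  1.58243476e-01, -4.39697459e-05, -9.56912414e-04]), 'force': array([ 0.05595001, -0.18113662, -0.23761616]), 'wrist_torque': array([-0.05195123,  0.02762338, -0.00538994]), 'width': 0.08697000943663939} 0.0187
scene []
side []
wrist []
{'fx': 482.46599707595783, 'fy': 482.46599707595783, 'cx': 277.98432854537333, 'cy': 207.1012497681637, 'world_to_cam': array([[ 0.80890011,  0.5878388 ,  0.01123195, -0.42101618],
       [-0.50877194,  0.69026947,  0.5144698 ,  0.25370456],
       [ 0.29467224, -0.42186918,  0.85743494, -1.39121356],
       [ 0.        ,  0.        ,  0.        ,  1.        ]])} {'fx': 529.567922894967, 'fy': 529.567922894967, 'cx': 278.97630138060987, 'cy': 209.28309103351918, 'world_to_cam': array([[-0.80342997, -0.59529928, -0.01091088,  0.41135072],
       [ 0.35328765, -0.49139593,  0.79606399, -0.27785679],
       [-0.47925788,  0.63572699,  0.6051141 , -0.91612827],
       [ 0.        ,  0.        ,  0.        ,  1.        ]])}
```

View pics/s0.png

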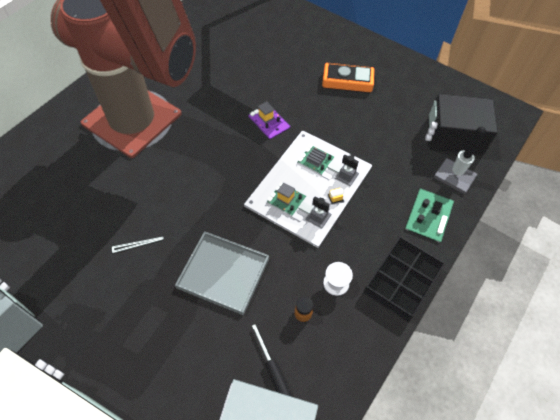

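View pics/d0.png

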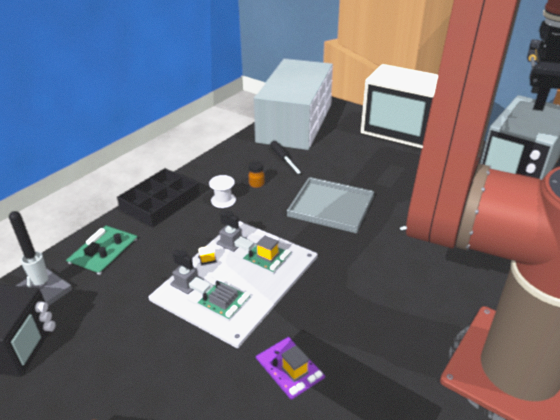

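The scene view shows the fixture plate with corners near (308,132), (371,163), (319,242), (246,204). The yellow-cored transformer board is at (286,196), with its clamp at (319,208). The finned board is at (318,158). The purple look-alike is at (268,115), the tray at (222,272). The green loose board at (430,215) is not in the fixture. The green board with the transformer in the fixture fits the description, and I'll confirm it in a crop.

```bash
cat > m.py <<'E'
from h import *
from scipy.spatial.transform import Rotation as Rn
for fn,seed,z,nm in (('s0.png',(300,235),.012,'plate'),('s0.png',(222,272),.018,'tray'),('d0.png',(240,330),.012,'plate'),('d0.png',(335,206),.018,'tray')):
    d=load(fn);im=d['im'];h=cv2.cvtColor(im,cv2.COLOR_RGB2HSV)
    mk=((h[...,2]>(150 if nm=='plate' else 75))&(h[...,1]<60)).astype(np.uint8)
    mk=cv2.morphologyEx(mk,cv2.MORPH_CLOSE,np.ones((3,3)))
    cs,_=cv2.findContours(mk,cv2.RETR_EXTERNAL,cv2.CHAIN_APPROX_NONE)
    c=max((c for c in cs),key=lambda c:cv2.pointPolygonTest(c,seed,True))
    P=np.array([onz(d,*p,z)[:2] for p in c[:,0].astype(float)])
    r=cv2.minAreaRect((P*1000).astype(np.float32)); print(fn,nm,len(c),r, cv2.boxPoints(r).round().tolist())
def crop(fn,x,y,w,h,s,o):
    im=load(fn)['im'][y:y+h,x:x+w,::-1]; return cv2.resize(im,None,fx=s,fy=s,interpolation=cv2.INTER_CUBIC)
a=crop('s0.png',240,125,140,120,5.7,0);b=crop('d0.png',145,205,180,140,4.4,0)
cv2.imwrite('pics/c1.png',a[:600,:800]);cv2.imwrite('pics/c2.png',b[:600,:800])
E
python3 m.py
```

```text
s0.png plate 391 ((541.2263793945312, 111.09329986572266), (223.114013671875, 294.3048400878906), 3.356229543685913) [[421.0, 251.0], [438.0, -42.0], [661.0, -29.0], [644.0, 265.0]]
s0.png tray 246 ((515.9345703125, -215.41604614257812), (177.54380798339844, 159.8612823486328), 14.010759353637695) [[410.0, -159.0], [449.0, -314.0], [621.0, -271.0], [583.0, -116.0]]
d0.png plate 474 ((540.2567138671875, 115.37528228759766), (230.72410583496094, 298.62933349609375), 3.912461757659912) [[415.0, 256.0], [435.0, -41.0], [666.0, -26.0], [645.0, 272.0]]
d0.png tray 217 ((509.18377685546875, -204.4718017578125), (180.60726928710938, 183.73214721679688), 14.43538761138916) [[399.0, -138.0], [445.0, -316.0], [620.0, -271.0], [574.0, -93.0]]
```

View pics/c1.png

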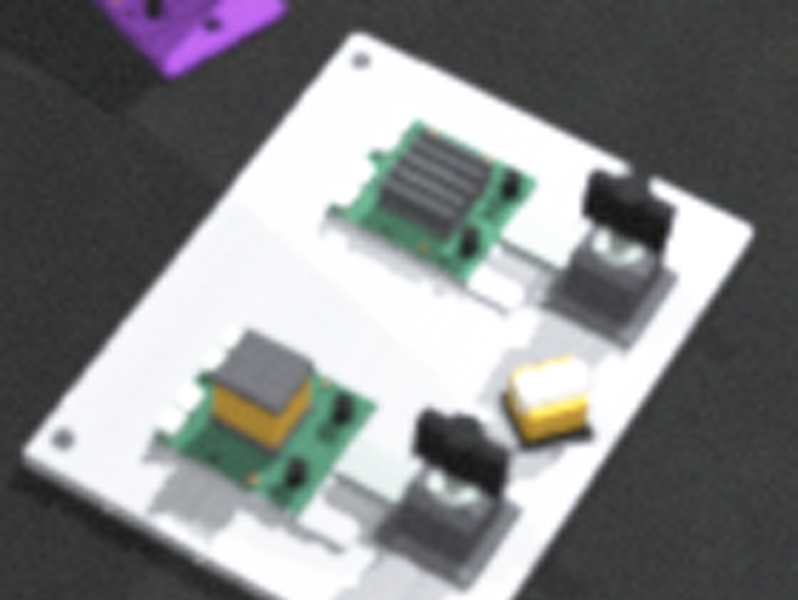

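View pics/c2.png

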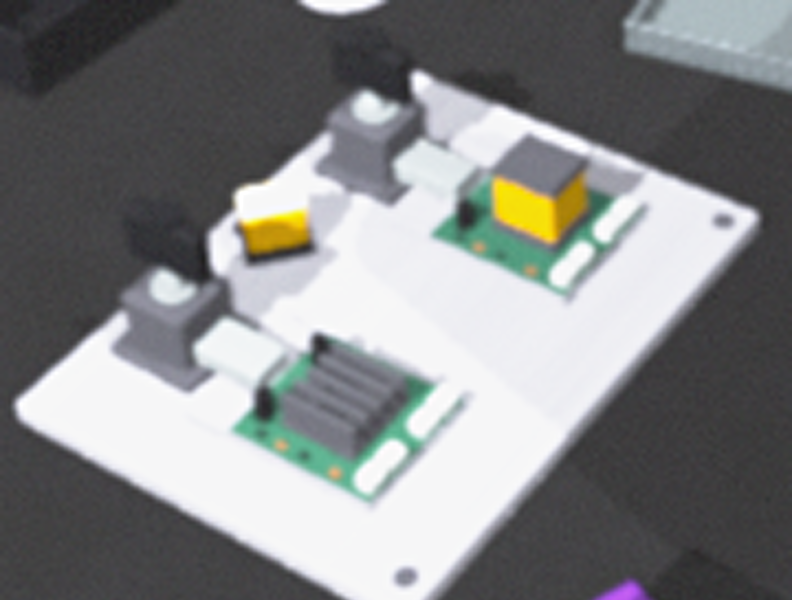

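The crops confirm it. The green board with the yellow-cored transformer is at the -y seat, under the clamp whose knob is near (321,200). I'll compute coarse targets.

Run:
```python
from h import *
s=load('s0.png');d=load('d0.png')
S=lambda x,y:(240+x/5.7,125+y/5.7); D=lambda x,y:(145+x/4.4,205+y/4.4)
print('core',onz(s,*S(263,370),.059),onz(d,*D(540,165),.059), tri([ray(s,*S(263,370)),ray(d,*D(540,165))]))
print('knob',onz(s,*S(465,428),.09),onz(d,*D(374,58),.09),tri([ray(s,*S(465,428)),ray(d,*D(374,58))]))
W=np.linalg.inv(load('w0.png')['world_to_cam']);print(W.round(3),load('w0.png')['fx'])
from scipy.spatial.transform import Rotation as Rn
st=env.get_state();R=Rn.from_quat(st['orientation']);print(R.inv().apply(np.array([.56,.06,.30])-st['position'])*100)
```

```text
core [0.52014832 0.03388538 0.059     ] [0.51171392 0.03858723 0.059     ] [0.51686533 0.03530506 0.05414583]
knob [0.61605023 0.04368332 0.09      ] [0.60156993 0.05106788 0.09      ] [0.6114234  0.04567699 0.08239809]
[[ 0.312  0.915  0.255  0.264]
 [-0.95   0.301  0.082 -0.571]
 [-0.002 -0.268  0.963  0.385]
 [ 0.     0.     0.     1.   ]] 329.9996754893941
[ 55.06616673 -50.66799051  -7.74681736]
```

Request:
servo_tool([
  {"offset": [54.8, -49.7, 0], "delta_rot": [0, 0, 0.255]},
  {"offset": [54.8, -49.7, 0], "delta_rot": [0, 0, 0.255]},
  {"offset": [54.8, -49.7, 0], "delta_rot": [0, 0, 0.255]},
  {"offset": [54.8, -49.7, 0], "delta_rot": [0, 0, 0.255]},
  {"offset": [54.8, -49.7, 0], "delta_rot": [0, 0, 0.255]},
  {"offset": [54.8, -49.7, 0], "delta_rot": [0, 0, 0.255]},
  {"offset": [54.8, -49.7, 0], "delta_rot": [0, 0, 0.255]},
  {"offset": [54.8, -49.7, 0], "delta_rot": [0, 0, 0.255]},
  {"offset": [54.8, -49.7, 0], "delta_rot": [0, 0, 0.255]},
  {"offset": [54.8, -49.7, 0], "delta_rot": [0, 0, 0.255]},
  {"offset": [54.8, -49.7, 0], "delta_rot": [0, 0, 0.255]},
  {"offset": [54.8, -49.7, 0], "delta_rot": [0, 0, 0.255]},
  {"offset": [54.8, -49.7, 0], "delta_rot": [0, 0, 0.255]},
  {"offset": [54.8, -49.7, 0], "delta_rot": [0, 0, 0.255]},
  {"offset": [54.8, -49.7, 0], "delta_rot": [0, 0, 0.255]},
  {"offset": [54.8, -49.7, 0], "delta_rot": [0, 0, 0.255]},
  {"offset": [54.8, -49.7, 0], "delta_rot": [0, 0, 0.255]},
  {"offset": [54.8, -49.7, 0], "delta_rot": [0, 0, 0.255]},
  {"offset": [54.8, -49.7, 0], "delta_rot": [0, 0, 0.255]},
  {"offset": [54.8, -49.7, 0], "delta_rot": [0, 0, 0.255]},
])

```text
time_s: 1.82
position: [0.5605, 0.0517, 0.2218]
orientation: [0.999, 0.033, -0.001, -0.001]
force: [0.2, -0.1, -0.1]
width: 0.0871
```

Request:
servo_tool([
  {"offset": [0, 0, 0]},
  {"offset": [0, 0, 0]},
])

```text
$.steps[0]: bad value
```

Run:
```python
from h import *
st=env.get_state();print(st['position'],st['orientation'],st['joint_pos'],st['force'],st['wrist_torque'],st['time_s'])
snap('wrist','w1.png')
im=cv2.imread('pics/w1.png');cv2.imwrite('pics/w1b.png',cv2.resize(im,None,fx=1.42,fy=1.42,interpolation=cv2.INTER_CUBIC))
```

```text
[0.56045862 0.05174726 0.22182608] [ 9.99451749e-01  3.30920862e-02 -7.86073024e-04 -7.05851846e-04] [-4.88230533e-02  7.42657781e-02  1.69066814e+00  1.30236564e-03
  1.37834129e+00  1.45552680e+00] [ 0.21469512 -0.09762845 -0.07026745] [ 0.02932682  0.00359646 -0.01257747] 1.8167
wrist []
```

View pics/w1.png

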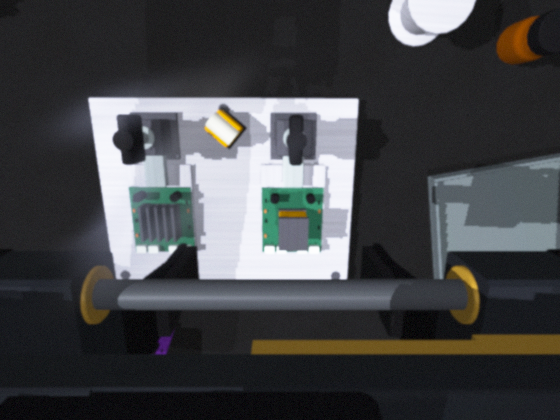

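Run:
```python
from h import *
d=load('w1.png');im=d['im'];h=cv2.cvtColor(im,cv2.COLOR_RGB2HSV).astype(int)
print('cam',np.linalg.inv(d['world_to_cam'])[:3,3])
def rect(mk,win,z,nm):
    x0,y0,x1,y1=win;m=np.zeros(mk.shape,np.uint8);m[y0:y1,x0:x1]=mk[y0:y1,x0:x1]
    cs,_=cv2.findContours(m,cv2.RETR_EXTERNAL,cv2.CHAIN_APPROX_NONE);c=max(cs,key=cv2.contourArea)
    P=np.array([onz(d,*p,z)[:2] for p in c[:,0].astype(float)]);r=cv2.minAreaRect((P*1000).astype(np.float32))
    print(nm,np.round(r[0],1),np.round(r[1],1),round(r[2],1),'px',cv2.boundingRect(c))
H,S,V=h[...,0],h[...,1],h[...,2]
rect((V>130)&(S<60),(80,90,370,275),.012,'plate')
rect((V<45),(280,105,312,172),.090,'bar')
rect((V<45),(108,105,150,172),.090,'barq')
g=((H>55)&(H<95)&(S>90));g2=g.copy()
rect(g|((V<110)&(S<60)),(255,180,332,256),.019,'board')
rect((V<125)&(S<70),(270,218,316,258),.059,'coretop')
print('py 245',[tuple(im[235,u]) for u in range(272,316,3)])
print('bar row 125',im[125,280:312:2].mean(1).round(),'row155',im[155,280:312:2].mean(1).round())
print('bar col',im[108:175:2,296].mean(1).round())
```

```text
cam [0.63307572 0.05625213 0.38542569]
plate [547.9 112.6] [208.1 292. ] 3.8 px (88, 97, 271, 178)
bar [633.   40.2] [13.3  6.8] 47.4 px (291, 116, 12, 14)
barq [604.1 184.4] [33.4 17.6] 1.2 px (123, 124, 21, 39)
board [524.1  35.3] [70.2 68. ] 3.8 px (263, 188, 60, 59)
coretop [518.7  34.4] [34.3 30.6] 3.8 px (279, 218, 30, 32)
py 245 [(np.uint8(61), np.uint8(148), np.uint8(117)), (np.uint8(60), np.uint8(150), np.uint8(116)), (np.uint8(81), np.uint8(124), np.uint8(114)), (np.uint8(110), np.uint8(111), np.uint8(126)), (np.uint8(109), np.uint8(111), np.uint8(126)), (np.uint8(109), np.uint8(110), np.uint8(124)), (np.uint8(113), np.uint8(112), np.uint8(126)), (np.uint8(110), np.uint8(110), np.uint8(125)), (np.uint8(110), np.uint8(111), np.uint8(125)), (np.uint8(105), np.uint8(108), np.uint8(124)), (np.uint8(109), np.uint8(110), np.uint8(126)), (np.uint8(108), np.uint8(108), np.uint8(127)), (np.uint8(67), np.uint8(101), np.uint8(92)), (np.uint8(41), np.uint8(98), np.uint8(74)), (np.uint8(44), np.uint8(97), np.uint8(77))]
bar row 125 [114. 117. 104. 103.  81.  41.  47.  50.  49.  47.  38.  44.  71.  79.
  80.  77.] row155 [112. 121. 145. 148. 109.  54.  53.  52.  46.  47.  44.  56.  70.  69.
  72.  69.]
bar col [229. 228. 182.  77.  35.  39.  44.  47.  45.  47.  50.  48.  53.  50.
  54.  53.  56.  57.  55.  54.  54.  54.  52.  54.  50.  49.  45.  39.
  79. 216. 235. 234. 234. 234.]
```

Run:
```python
from h import *
im=cv2.imread('pics/w1.png')[100:265,240:350];cv2.imwrite('pics/w1c.png',cv2.resize(im,None,fx=3.6,fy=3.6,interpolation=cv2.INTER_CUBIC))
```

```text
(no output)
```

View pics/w1c.png

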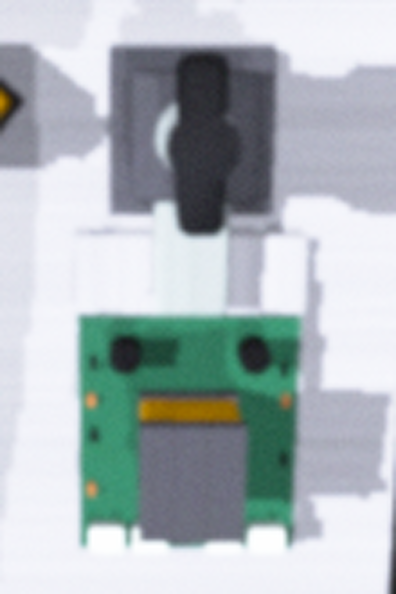

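The wrist crop shows the bar upright at about px (296,140) in the full frame. It runs from row 115 to 164 and lies along the clamp's x. The transformer top is at about (293,234), with the capacitors and nose as described.

Run:
```python
from h import *
from scipy.spatial.transform import Rotation as Rn
d=load('w1.png')
print('bar ends',onz(d,296.4,115.3,.09),onz(d,296,164.5,.09),'sides',onz(d,290,155,.09),onz(d,303,155,.09))
foot=[(108,44),(278,44)]
f=[onz(d,240+x/3.6,100+y/3.6,.018) for x,y in foot];print('foot far corners',f)
post=[onz(d,240+x/3.6,100+y/3.6,.048) for x,y in((133,70),(253,70),(133,190))];print(post)
c=np.array([.5187,.0344]);y=.066;print('pred axis',c+.098*np.array([np.cos(y),np.sin(y)]))
st=env.get_state();R=Rn.from_quat(st['orientation'])
for z in (.1,.0633):print(R.inv().apply(np.array([.6155,.0405,z])-st['position'])*100, R.as_rotvec())
```

```text
bar ends [0.63712665 0.0424389  0.09      ] [0.59500318 0.03943984 0.09      ] sides [0.60304327 0.04541655 0.09      ] [0.60380226 0.03391058 0.09      ]
foot far corners [array([0.63940878, 0.06741563, 0.018     ]), array([0.64271164, 0.01717104, 0.018     ])]
[array([0.63253801, 0.05928363, 0.048     ]), array([0.63469246, 0.02652774, 0.048     ]), array([0.6001259 , 0.05721759, 0.048     ])]
pred axis [0.61648663 0.04086331]
[ 5.49293404  1.37042634 12.17296044] [-3.13885783e+00 -1.01217029e-01  2.83127885e-03]
[ 5.49941756  1.37468193 15.84295224] [-3.13885783e+00 -1.01217029e-01  2.83127885e-03]
```

Request:
servo_tool([
  {"offset": [5.57, 1.36, 4], "delta_rot": [0, 0, 0]},
  {"offset": [5.57, 1.36, 6], "delta_rot": [0, 0, 0]},
  {"offset": [5.57, 1.36, 8], "delta_rot": [0, 0, 0]},
  {"offset": [5.57, 1.36, 10.5], "delta_rot": [0, 0, 0]},
  {"offset": [5.57, 1.36, 13], "delta_rot": [0, 0, 0]},
  {"offset": [5.57, 1.36, 15], "delta_rot": [0, 0, 0]},
  {"offset": [5.57, 1.36, 15.8], "delta_rot": [0, 0, 0]},
  {"offset": [5.57, 1.36, 15.8], "delta_rot": [0, 0, 0]},
  {"offset": [5.57, 1.36, 15.8], "delta_rot": [0, 0, 0]},
], gripper=5)

```text
time_s: 2.62
position: [0.6162, 0.0397, 0.0643]
orientation: [1.0, 0.032, -0.001, -0.0]
force: [-0.3, 0.0, -0.6]
width: 0.0504
```

Request:
servo_tool([
  {"offset": [0, 0, 0], "delta_rot": [0, 0, 0]},
  {"offset": [0, 0, 0], "delta_rot": [0, 0, 0]},
  {"offset": [0, 0, 0], "delta_rot": [0, 0, 0]},
  {"offset": [0, 0, 0], "delta_rot": [0, 0, 0]},
  {"offset": [0, 0, 0], "delta_rot": [0, 0, 0]},
  {"offset": [0, 0, 0], "delta_rot": [0, 0, 0]},
], gripper=0.5, grip_force=20)

```text
time_s: 3.12
position: [0.6164, 0.0398, 0.0647]
orientation: [0.999, 0.032, -0.001, -0.0]
force: [-0.6, -0.5, 0.8]
width: 0.0176
```

```bash
cat > st.py <<'E'
from h import *
from scipy.spatial.transform import Rotation as Rn
s=env.get_state();R=Rn.from_quat(s['orientation']).as_matrix()
print('t',s['time_s'],'p',s['position'].round(4),'yaw',np.arctan2(R[1,0],R[0,0]).round(4),'zax',R[:,2].round(4),'F',s['force'].round(2),'T',s['wrist_torque'].round(3),'w',round(s['width'],4),'q',s['joint_pos'].round(3))
E
python3 st.py
```

```text
t 3.1167 p [0.6164 0.0398 0.0647] yaw 0.0634 zax [-1.2e-03  9.0e-04 -1.0e+00] F [-0.58 -0.5   0.76] T [ 0.024 -0.01  -0.016] w 0.0176 q [-6.400e-02  3.600e-01  1.669e+00  1.000e-03  1.114e+00  1.443e+00]
```

Request:
servo_tool([
  {"offset": [0, 0, 0], "delta_rot": [0, 0, 0]},
  {"offset": [0, 0, 0], "delta_rot": [0, 0, 0]},
  {"offset": [0, 0, 0], "delta_rot": [0, 0, 0]},
])

```text
time_s: 3.37
position: [0.6162, 0.0408, 0.0646]
orientation: [0.999, 0.032, -0.001, -0.001]
force: [-0.4, 5.1, 0.7]
width: 0.0116
```

```bash
python3 st.py
```

```text
t 3.3667 p [0.6162 0.0408 0.0646] yaw 0.0636 zax [-0.0016  0.0022 -1.    ] F [-0.4   5.07  0.68] T [0.839 0.055 0.05 ] w 0.0116 q [-0.063  0.36   1.669  0.002  1.115  1.443]
```

Request:
servo_tool([
  {"offset": [0, 0, 0], "delta_rot": [0, 0, -0.04]},
  {"offset": [0, 0, 0], "delta_rot": [0, 0, -0.08]},
  {"offset": [0, 0, 0], "delta_rot": [0, 0, -0.13]},
  {"offset": [0, 0, 0], "delta_rot": [0, 0, -0.13]},
  {"offset": [0, 0, 0], "delta_rot": [0, 0, -0.13]},
])

```text
time_s: 3.78
position: [0.6163, 0.0409, 0.0648]
orientation: [0.995, 0.096, -0.001, -0.001]
force: [-0.6, 2.6, 0.7]
width: 0.0118
```

```bash
python3 st.py
```

```text
t 3.7833 p [0.6163 0.0409 0.0648] yaw 0.1922 zax [-0.0015  0.0022 -1.    ] F [-0.58  2.64  0.7 ] T [ 0.325  0.129 -0.128] w 0.0118 q [-0.063  0.36   1.669  0.002  1.115  1.315]
```

Request:
servo_tool([
  {"offset": [0, 0, 0], "delta_rot": [0, 0, 0.06]},
  {"offset": [0, 0, 0], "delta_rot": [0, 0, 0.12]},
  {"offset": [0, 0, 0], "delta_rot": [0, 0, 0.18]},
  {"offset": [0, 0, 0], "delta_rot": [0, 0, 0.24]},
  {"offset": [0, 0, 0], "delta_rot": [0, 0, 0.24]},
  {"offset": [0, 0, 0], "delta_rot": [0, 0, 0.24]},
])

```text
time_s: 4.28
position: [0.6162, 0.041, 0.0646]
orientation: [1.0, -0.023, -0.001, -0.001]
force: [0.1, 2.3, -0.5]
width: 0.0122
```

```bash
python3 st.py
```

```text
t 4.2833 p [0.6162 0.041  0.0646] yaw -0.0465 zax [-0.0016  0.0022 -1.    ] F [ 0.13  2.3  -0.51] T [0.418 0.086 0.226] w 0.0122 q [-0.062  0.36   1.669  0.002  1.115  1.554]
```

CW by 0.11 rad winds up to 0.23 N m, the spring rate, so that way tightens. CCW stayed at about 0.12 N m friction, so CCW loosens. I'll unscrew CCW and rise with the thread.

Request:
servo_tool([
  {"offset": [0, 0, 0], "delta_rot": [0, 0, -0.1]},
  {"offset": [0, 0, 0], "delta_rot": [0, 0, -0.18]},
  {"offset": [0, 0, -0.02], "delta_rot": [0, 0, -0.27]},
  {"offset": [0, 0, -0.045], "delta_rot": [0, 0, -0.36]},
  {"offset": [0, 0, -0.065], "delta_rot": [0, 0, -0.45]},
  {"offset": [0, 0, -0.09], "delta_rot": [0, 0, -0.54]},
  {"offset": [0, 0, -0.11], "delta_rot": [0, 0, -0.63]},
  {"offset": [0, 0, -0.11], "delta_rot": [0, 0, -0.63]},
])

```text
time_s: 4.95
position: [0.6164, 0.0407, 0.0658]
orientation: [0.957, 0.29, -0.0, -0.001]
force: [-0.5, 1.8, 0.6]
width: 0.012
```

```bash
python3 st.py
```

```text
t 4.95 p [0.6164 0.0407 0.0658] yaw 0.5874 zax [-0.0012  0.0019 -1.    ] F [-0.48  1.8   0.59] T [ 0.086 -0.088 -0.119] w 0.012 q [-0.063  0.358  1.668  0.002  1.116  0.92 ]
```

Torque is steady at 0.12 N m, so the screw is turning. I'll continue to about a quarter turn.

Request:
servo_tool([
  {"offset": [0, 0, -0.025], "delta_rot": [0, 0, -0.1]},
  {"offset": [0, 0, -0.05], "delta_rot": [0, 0, -0.2]},
  {"offset": [0, 0, -0.075], "delta_rot": [0, 0, -0.3]},
  {"offset": [0, 0, -0.1], "delta_rot": [0, 0, -0.4]},
  {"offset": [0, 0, -0.125], "delta_rot": [0, 0, -0.5]},
  {"offset": [0, 0, -0.15], "delta_rot": [0, 0, -0.6]},
  {"offset": [0, 0, -0.175], "delta_rot": [0, 0, -0.7]},
  {"offset": [0, 0, -0.2], "delta_rot": [0, 0, -0.8]},
  {"offset": [0, 0, -0.225], "delta_rot": [0, 0, -0.9]},
  {"offset": [0, 0, -0.25], "delta_rot": [0, 0, -1.0]},
  {"offset": [0, 0, -0.265], "delta_rot": [0, 0, -1.06]},
  {"offset": [0, 0, -0.265], "delta_rot": [0, 0, -1.06]},
])

```text
time_s: 5.95
position: [0.6169, 0.0405, 0.0685]
orientation: [0.68, 0.734, 0.001, -0.001]
force: [1.9, 1.3, -2.2]
width: 0.0117
```

```bash
python3 st.py
```

```text
t 5.95 p [0.6169 0.0405 0.0685] yaw 1.6472 zax [-1.0e-04  1.7e-03 -1.0e+00] F [ 1.93  1.27 -2.17] T [ 0.087 -0.578 -0.094] w 0.0117 q [-0.063  0.355  1.667  0.002  1.12  -0.14 ]
```

Request:
servo_tool([
  {"offset": [0, 0, 0], "delta_rot": [0, 0, 0]},
  {"offset": [0, 0, 0], "delta_rot": [0, 0, 0]},
  {"offset": [0, 0, 0], "delta_rot": [0, 0, 0]},
  {"offset": [0, 0, 0], "delta_rot": [0, 0, 0]},
  {"offset": [0, 0, -1.5], "delta_rot": [0, 0, 0]},
  {"offset": [0, 0, -4], "delta_rot": [0, 0, 0]},
  {"offset": [0, 0, -7], "delta_rot": [0, 0, 0]},
  {"offset": [0, 0, -10], "delta_rot": [0, 0, 0]},
  {"offset": [0, 0, -12], "delta_rot": [0, 0, 0.1]},
  {"offset": [0, 0, -12], "delta_rot": [0, 0, 0.2]},
], gripper=5)

```text
time_s: 6.78
position: [0.6201, 0.04, 0.195]
orientation: [0.751, 0.66, 0.004, 0.003]
force: [0.3, -0.3, 0.1]
width: 0.0498
```

```bash
python3 st.py
python3 - <<'E'
from h import *
from scipy.spatial.transform import Rotation as Rn
s=env.get_state();R=Rn.from_quat(s['orientation'])
print(R.inv().apply(np.array([.5187,.0344,.15])-s['position'])*100)
T=Rn.from_rotvec([0,0,.066])*Rn.from_rotvec([np.pi,0,0]);print((R.inv()*T).as_rotvec())
E
```

```text
t 6.7833 p [0.6201 0.04   0.195 ] yaw 1.4419 zax [ 9.4e-03  9.0e-04 -1.0e+00] F [ 0.31 -0.35  0.13] T [-0.021 -0.026  0.008] w 0.0498 q [-0.063  0.224  1.575  0.002  1.334  0.065]
[ -1.86922109 -10.02289891   4.40449921]
[ 0.00629155 -0.00808318  1.37590768]
```

Request:
servo_tool([
  {"offset": [-0.3, -1.5, 0], "delta_rot": [0, 0, 0.12]},
  {"offset": [-0.6, -3, 0], "delta_rot": [0, 0, 0.24]},
  {"offset": [-0.9, -5, 0], "delta_rot": [0, 0, 0.36]},
  {"offset": [-1.3, -7, 0], "delta_rot": [0, 0, 0.48]},
  {"offset": [-1.6, -8.5, 0], "delta_rot": [0, 0, 0.6]},
  {"offset": [-1.87, -10.02, 0], "delta_rot": [0, 0, 0.72]},
  {"offset": [-1.87, -10.02, 0], "delta_rot": [0, 0, 0.84]},
  {"offset": [-1.87, -10.02, 0], "delta_rot": [0, 0, 0.96]},
  {"offset": [-1.87, -10.02, 0], "delta_rot": [0, 0, 1.08]},
  {"offset": [-1.87, -10.02, 0], "delta_rot": [0, 0, 1.2]},
  {"offset": [-1.87, -10.02, 0], "delta_rot": [0, 0, 1.32]},
  {"offset": [-1.87, -10.02, 0], "delta_rot": [0.006, -0.008, 1.376]},
  {"offset": [-1.87, -10.02, 0], "delta_rot": [0.006, -0.008, 1.376]},
  {"offset": [-1.87, -10.02, 0], "delta_rot": [0.006, -0.008, 1.376]},
])

```text
time_s: 7.95
position: [0.5183, 0.0343, 0.1941]
orientation: [0.999, 0.034, 0.0, 0.0]
force: [0.7, 0.3, -0.7]
width: 0.0503
```

```bash
python3 st.py
python3 - <<'E'
from h import *
from scipy.spatial.transform import Rotation as Rn
s=env.get_state();R=Rn.from_quat(s['orientation'])
print(R.inv().apply(np.array([.5187,.0344,.0303])-s['position'])*100)
T=Rn.from_rotvec([0,0,.066])*Rn.from_rotvec([np.pi,0,0]);print((R.inv()*T).as_rotvec())
snap('wrist','w2.png');snap('side','d2.png')
im=cv2.imread('pics/w2.png')[0:300,130:450];a=cv2.resize(im,(400,375));b=cv2.resize(cv2.imread('pics/d2.png')[205:305,205:305],(375,375),interpolation=cv2.INTER_CUBIC)
cv2.imwrite('pics/w2b.png',np.hstack([a,b]))
E
```

```text
t 7.95 p [0.5183 0.0343 0.1941] yaw 0.0675 zax [ 4.e-04 -2.e-04 -1.e+00] F [ 0.66  0.26 -0.66] T [-0.025  0.06  -0.038] w 0.0503 q [-0.086 -0.011  1.831 -0.     1.321  1.418]
[ 3.14195020e-02 -1.37556177e-02  1.63783392e+01]
[ 0.00025808 -0.00038583  0.00145267]
wrist []
side []
```

View pics/w2b.png

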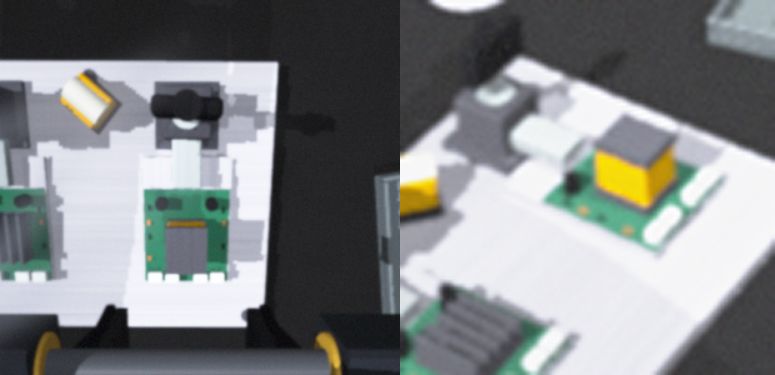

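The picture shows the p-clamp bar turned across at crop (187,106), the nose still over the board, and the board undisturbed. The transformer top is at crop (187,248). I'll descend and grasp.

Request:
servo_tool([
  {"offset": [0.03, 0, 3.5], "delta_rot": [0, 0, 0]},
  {"offset": [0.03, 0, 7], "delta_rot": [0, 0, 0]},
  {"offset": [0.03, 0, 10], "delta_rot": [0, 0, 0]},
  {"offset": [0.03, 0, 12.5], "delta_rot": [0, 0, 0]},
  {"offset": [0.03, 0, 14.5], "delta_rot": [0, 0, 0]},
  {"offset": [0.03, 0, 15.8], "delta_rot": [0, 0, 0]},
  {"offset": [0.03, 0, 16.4], "delta_rot": [0, 0, 0]},
  {"offset": [0.03, 0, 16.4], "delta_rot": [0, 0, 0]},
])

```text
time_s: 8.72
position: [0.5173, 0.0344, 0.0285]
orientation: [0.999, 0.034, -0.001, -0.0]
force: [0.4, 0.3, 0.7]
width: 0.0503
```

Request:
servo_tool([
  {"offset": [0, 0, 0], "delta_rot": [0, 0, 0]},
  {"offset": [0, 0, 0], "delta_rot": [0, 0, 0]},
  {"offset": [0, 0, 0], "delta_rot": [0, 0, 0]},
  {"offset": [0, 0, 0], "delta_rot": [0, 0, 0]},
  {"offset": [0, 0, 0], "delta_rot": [0, 0, 0]},
  {"offset": [0, 0, 0], "delta_rot": [0, 0, 0]},
], gripper=2.5, grip_force=25)

```text
time_s: 9.22
position: [0.5181, 0.0345, 0.0296]
orientation: [0.999, 0.034, -0.001, -0.0]
force: [0.2, 0.3, 5.3]
width: 0.03
```

```bash
python3 st.py
```

```text
t 9.2167 p [0.5181 0.0345 0.0296] yaw 0.068 zax [-1.e-03  3.e-04 -1.e+00] F [0.24 0.33 5.32] T [ 0.317  0.139 -0.032] w 0.03 q [-0.086  0.202  1.944  0.     0.996  1.417]
```

Request:
servo_tool([
  {"offset": [-0.3, 0, 0], "delta_rot": [0, 0, 0]},
  {"offset": [-0.7, 0, 0], "delta_rot": [0, 0, 0]},
  {"offset": [-1.1, 0, 0], "delta_rot": [0, 0, 0]},
  {"offset": [-1.1, 0, 0], "delta_rot": [0, 0, 0]},
])

```text
time_s: 9.55
position: [0.5064, 0.0336, 0.0296]
orientation: [0.999, 0.034, -0.001, -0.0]
force: [-0.7, 0.4, 1.2]
width: 0.0301
```

```bash
python3 st.py
```

```text
t 9.55 p [0.5064 0.0336 0.0296] yaw 0.0681 zax [-0.0012  0.     -1.    ] F [-0.69  0.35  1.21] T [0.042 0.111 0.056] w 0.0301 q [-0.089  0.177  1.974 -0.     0.992  1.414]
```

Request:
servo_tool([
  {"offset": [-0.5, 0, 0], "delta_rot": [0, 0, 0]},
  {"offset": [-1.0, 0, 0], "delta_rot": [0, 0, 0]},
  {"offset": [-1.5, 0, 0], "delta_rot": [0, 0, 0]},
  {"offset": [-2.0, 0, 0], "delta_rot": [0, 0, 0]},
  {"offset": [-2.5, 0, 0], "delta_rot": [0, 0, 0]},
  {"offset": [-3.0, 0, 0], "delta_rot": [0, 0, 0]},
  {"offset": [-3.3, 0, 0], "delta_rot": [0, 0, 0]},
  {"offset": [-3.3, 0, 0], "delta_rot": [0, 0, 0]},
  {"offset": [-3.3, 0, 0], "delta_rot": [0, 0, 0]},
])

```text
time_s: 10.3
position: [0.4725, 0.0314, 0.0296]
orientation: [0.999, 0.034, -0.002, -0.0]
force: [-3.5, -0.7, 5.3]
width: 0.0298
```

```bash
python3 st.py
python3 - <<'E'
from h import *
snap('side','d3.png');snap('scene','s3.png')
b=cv2.resize(cv2.imread('pics/d3.png')[180:310,200:360],(640,520),interpolation=cv2.INTER_CUBIC)
cv2.imwrite('pics/d3b.png',b)
# tray from wrist-view rim points in w1 : left-rim corner
E
```

```text
t 10.3 p [0.4725 0.0314 0.0296] yaw 0.0682 zax [-0.0033 -0.     -1.    ] F [-3.46 -0.68  5.3 ] T [ 0.023  0.571 -0.017] w 0.0298 q [-0.1    0.103  2.058 -0.     0.984  1.403]
side []
scene []
```

View pics/d3b.png

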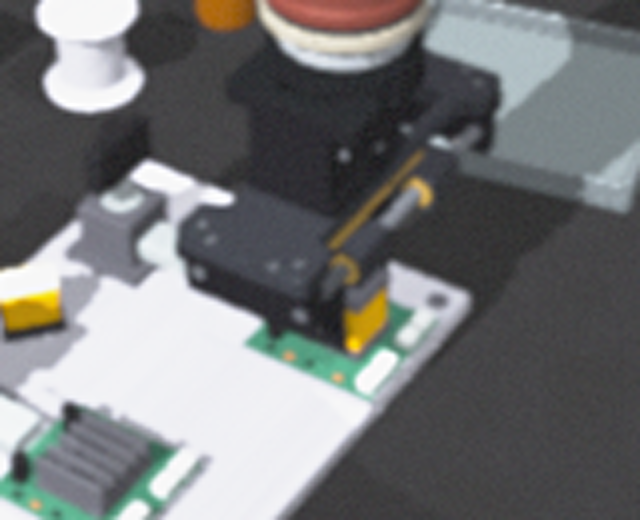

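Board moved 46 mm and is clear of the nose. Next I lift it straight up.

Request:
servo_tool([
  {"offset": [0, 0, -0.5], "delta_rot": [0, 0, 0]},
  {"offset": [0, 0, -1.5], "delta_rot": [0, 0, 0]},
  {"offset": [0, 0, -3], "delta_rot": [0, 0, 0]},
  {"offset": [0, 0, -5], "delta_rot": [0, 0, 0]},
  {"offset": [0, 0, -7], "delta_rot": [0, 0, 0]},
  {"offset": [0, 0, -8.5], "delta_rot": [0, 0, 0]},
  {"offset": [0, 0, -9], "delta_rot": [0, 0, 0]},
  {"offset": [0, 0, -9], "delta_rot": [0, 0, 0]},
], grip_force=35)

```text
time_s: 11.07
position: [0.4742, 0.0313, 0.1215]
orientation: [0.999, 0.034, -0.0, 0.0]
force: [0.8, -0.2, -3.1]
width: 0.0297
```

```bash
python3 st.py
python3 - <<'E'
from h import *
from scipy.spatial.transform import Rotation as Rn
s=env.get_state();R=Rn.from_quat(s['orientation'])
print(R.inv().apply(np.array([.4985,-.2167,.12])-s['position'])*100)
T=Rn.from_rotvec([0,0,.248])*Rn.from_rotvec([np.pi,0,0]);print((R.inv()*T).as_rotvec())
E
```

```text
t 11.0667 p [0.4742 0.0313 0.1215] yaw 0.0684 zax [ 0.e+00 -4.e-04 -1.e+00] F [ 0.79 -0.2  -3.1 ] T [ 0.053  0.03  -0.014] w 0.0297 q [-0.1   -0.042  2.006 -0.     1.178  1.403]
[ 0.72598596 24.90705137  0.15486808]
[ 3.87568184e-04  4.84146794e-05 -1.79626558e-01]
```

Request:
servo_tool([
  {"offset": [0, 1, 0], "delta_rot": [0, 0, 0]},
  {"offset": [0.1, 3, 0], "delta_rot": [0, 0, -0.02]},
  {"offset": [0.2, 5.5, 0], "delta_rot": [0, 0, -0.04]},
  {"offset": [0.3, 8, 0], "delta_rot": [0, 0, -0.06]},
  {"offset": [0.4, 11, 0], "delta_rot": [0, 0, -0.08]},
  {"offset": [0.5, 14, 0], "delta_rot": [0, 0, -0.1]},
  {"offset": [0.6, 17, 0], "delta_rot": [0, 0, -0.12]},
  {"offset": [0.7, 19.5, 0], "delta_rot": [0, 0, -0.14]},
  {"offset": [0.7, 22, 0], "delta_rot": [0, 0, -0.16]},
  {"offset": [0.7, 24, 0], "delta_rot": [0, 0, -0.18]},
  {"offset": [0.7, 24.9, 0], "delta_rot": [0, 0, -0.18]},
  {"offset": [0.7, 24.9, 0], "delta_rot": [0, 0, -0.18]},
  {"offset": [0.7, 24.9, 0], "delta_rot": [0, 0, -0.18]},
])

```text
time_s: 12.15
position: [0.4973, -0.2163, 0.1203]
orientation: [0.992, 0.123, -0.001, -0.001]
force: [-0.7, 0.2, -3.3]
width: 0.0299
```

```bash
python3 st.py
python3 - <<'E'
from h import *
snap('side','d4.png');snap('scene','s4.png')
f=lambda n,x,y:cv2.resize(cv2.imread('pics/'+n)[y:y+130,x:x+130],(400,400),interpolation=cv2.INTER_CUBIC)
cv2.imwrite('pics/x4.png',np.hstack([f('s4.png',160,200),f('d4.png',265,130)]))
E
```

```text
t 12.15 p [ 0.4973 -0.2163  0.1203] yaw 0.2466 zax [-0.002   0.0014 -1.    ] F [-0.74  0.22 -3.32] T [-0.028 -0.006  0.029] w 0.0299 q [-0.556  0.124  1.837  0.     1.183  0.768]
side []
scene []
```

View pics/x4.png

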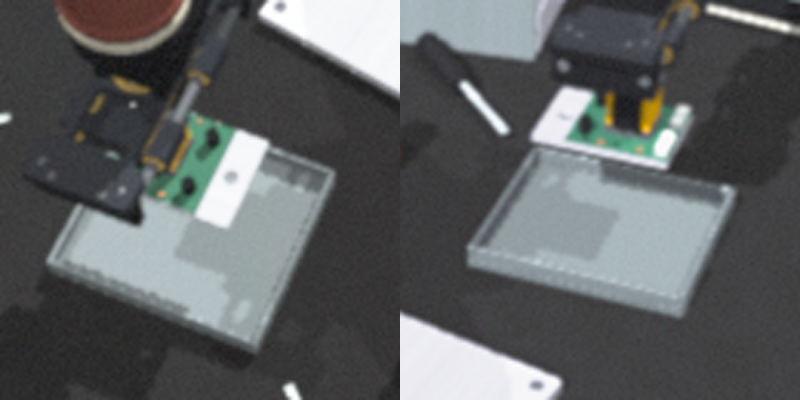

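The board is held flat and level above the tray (scene crop (220,165), side crop (610,130)) and is aligned with it. I'll lower it.

Request:
servo_tool([
  {"offset": [0, 0, 1.5], "delta_rot": [0, 0, 0]},
  {"offset": [0, 0, 3.5], "delta_rot": [0, 0, 0]},
  {"offset": [0, 0, 5.5], "delta_rot": [0, 0, 0]},
  {"offset": [0, 0, 7.2], "delta_rot": [0, 0, 0]},
  {"offset": [0, 0, 8.4], "delta_rot": [0, 0, 0]},
  {"offset": [0, 0, 9.1], "delta_rot": [0, 0, 0]},
  {"offset": [0, 0, 9.4], "delta_rot": [0, 0, 0]},
  {"offset": [0, 0, 9.4], "delta_rot": [0, 0, 0]},
  {"offset": [0, 0, 9.4], "delta_rot": [0, 0, 0]},
])

```text
time_s: 13.0
position: [0.4982, -0.2155, 0.0276]
orientation: [0.992, 0.124, -0.0, -0.0]
force: [0.4, -1.2, -2.8]
width: 0.0299
```

Request:
servo_tool([
  {"offset": [0, 0, 0.1], "delta_rot": [0, 0, 0]},
  {"offset": [0, 0, 0.2], "delta_rot": [0, 0, 0]},
  {"offset": [0, 0, 0.3], "delta_rot": [0, 0, 0]},
  {"offset": [0, 0, 0.35], "delta_rot": [0, 0, 0]},
  {"offset": [0, 0, 0.35], "delta_rot": [0, 0, 0]},
  {"offset": [0, 0, 0.35], "delta_rot": [0, 0, 0]},
])

```text
time_s: 13.5
position: [0.4982, -0.2155, 0.0241]
orientation: [0.992, 0.124, -0.0, -0.0]
force: [-0.4, -0.2, -3.9]
width: 0.0298
```

```bash
python3 st.py
```

```text
t 13.5 p [ 0.4982 -0.2155  0.0241] yaw 0.2489 zax [-2.e-04  3.e-04 -1.e+00] F [-0.41 -0.2  -3.87] T [-0.001  0.016  0.025] w 0.0298 q [-0.554  0.261  1.885  0.     0.996  0.768]
```

Not in contact yet; 2.5 mm expected.

Request:
servo_tool([
  {"offset": [0, 0, 0.07], "delta_rot": [0, 0, 0]},
  {"offset": [0, 0, 0.14], "delta_rot": [0, 0, 0]},
  {"offset": [0, 0, 0.21], "delta_rot": [0, 0, 0]},
  {"offset": [0, 0, 0.26], "delta_rot": [0, 0, 0]},
  {"offset": [0, 0, 0.26], "delta_rot": [0, 0, 0]},
  {"offset": [0, 0, 0.26], "delta_rot": [0, 0, 0]},
])

```text
time_s: 14.0
position: [0.4981, -0.2155, 0.0216]
orientation: [0.992, 0.124, -0.0, -0.0]
force: [-0.4, 0.5, -1.3]
width: 0.0298
```

```bash
python3 st.py
```

```text
t 14.0 p [ 0.4981 -0.2155  0.0216] yaw 0.2489 zax [-5.e-04  4.e-04 -1.e+00] F [-0.43  0.47 -1.28] T [ 0.072  0.227 -0.033] w 0.0298 q [-0.554  0.265  1.886  0.     0.991  0.768]
```

Request:
servo_tool([
  {"offset": [0, 0, 0.03], "delta_rot": [0, 0, 0]},
  {"offset": [0, 0, 0.06], "delta_rot": [0, 0, 0]},
  {"offset": [0, 0, 0.06], "delta_rot": [0, 0, 0]},
  {"offset": [0, 0, 0.06], "delta_rot": [0, 0, 0]},
])

```text
time_s: 14.33
position: [0.4981, -0.2155, 0.0216]
orientation: [0.992, 0.124, -0.0, -0.0]
force: [-3.6, 2.1, 6.0]
width: 0.0296
```

```bash
python3 st.py
```

```text
t 14.3333 p [ 0.4981 -0.2155  0.0216] yaw 0.249 zax [-6.e-04  4.e-04 -1.e+00] F [-3.57  2.06  6.01] T [0.333 0.671 0.003] w 0.0296 q [-0.554  0.265  1.886  0.     0.991  0.768]
```

Request:
servo_tool([
  {"offset": [0, 0, 0], "delta_rot": [0, 0, 0]},
  {"offset": [0, 0, 0], "delta_rot": [0, 0, 0]},
  {"offset": [0, 0, 0], "delta_rot": [0, 0, 0]},
  {"offset": [0, 0, 0], "delta_rot": [0, 0, 0]},
  {"offset": [0, 0, 0], "delta_rot": [0, 0, 0]},
  {"offset": [0, 0, -1], "delta_rot": [0, 0, 0]},
  {"offset": [0, 0, -3], "delta_rot": [0, 0, 0]},
  {"offset": [0, 0, -6], "delta_rot": [0, 0, 0]},
  {"offset": [0, 0, -10], "delta_rot": [0, 0, 0]},
  {"offset": [0, 0, -14], "delta_rot": [0, 0, 0]},
  {"offset": [-2, 4, -17], "delta_rot": [0, 0, 0]},
  {"offset": [-4, 8, -18], "delta_rot": [0, 0, 0]},
  {"offset": [-5, 12, -18], "delta_rot": [0, 0, 0]},
  {"offset": [-5, 15, -18], "delta_rot": [0, 0, 0]},
  {"offset": [-5, 15, -18], "delta_rot": [0, 0, 0]},
  {"offset": [-5, 15, -18], "delta_rot": [0, 0, 0]},
], gripper=5)

```text
time_s: 15.67
position: [0.4863, -0.3754, 0.2017]
orientation: [0.992, 0.123, -0.0, -0.0]
force: [0.5, 0.0, -0.5]
width: 0.0498
```

```bash
python3 st.py
python3 - <<'E'
from h import *
snap('side','d5.png');snap('scene','s5.png')
cv2.imwrite('pics/x5.png',np.hstack([cv2.resize(cv2.imread('pics/s5.png')[95:325,160:390],(400,400)),cv2.resize(cv2.imread('pics/d5.png')[140:370,140:370],(400,400))]))
E
```

```text
t 15.6667 p [ 0.4863 -0.3754  0.2017] yaw 0.2457 zax [-5.e-04  3.e-04 -1.e+00] F [ 0.5   0.01 -0.52] T [0.031 0.037 0.012] w 0.0498 q [-0.786  0.21   1.578 -0.     1.354  0.539]
side []
scene []
```

View pics/x5.png

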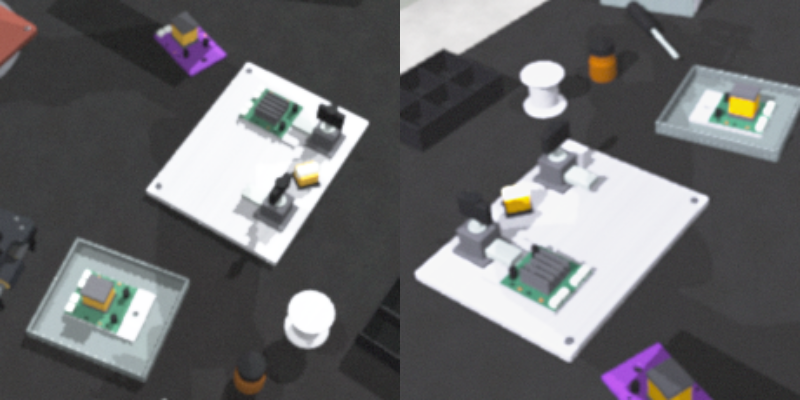

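The board lies flat and centred in the tray (scene crop (108,300), side crop (735,110)). The other clamp, the finned board and the bystanders look unmoved, and the robot is clear. I'll hand in.

```bash
python3 -c "
from workcell import env
print(env.finish_job())"
```

```text
the job is handed in; nothing more can be done
None
```

The transformer board is out of the fixture and lying flat, right way up, near the middle of the grey tray. I handed the job in at about 16 s on the robot's clock.

- **Clamp:** I felt the knob about 0.13 rad counter-clockwise and 0.11 rad clockwise. Clockwise wound up to 0.23 N m, so that way tightened. Counter-clockwise held at about 0.12 N m, the loosening friction, so I unscrewed about 1.5 rad that way.
- **Moving the board:** I slid it about 46 mm out from under the nose, lifted it level, and lowered it until the force showed contact before letting go.
- **Last checks:** The final scene and side pictures show the board in the tray. The other clamp, finned board, coil, reel, flux jar and purple board look unmoved, and the gripper was clear. These checks were by eye, and the pictures I viewed at the end did not show the driver in full.
- **Small disagreements:** The transformer measured 30 mm across in the gripper against the 31 mm listed. The first counter-clockwise feel was slightly ambiguous because the grasp had a small initial twist, and the clockwise feel settled it.

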